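Sweep tablets into the counter's hopper and hold its spring gate open at the mark

ROBOT

A 7-joint arm with a two-finger parallel gripper is mounted at the origin on the work surface. World frame = base frame: x ahead of the robot, y to its left, z up, the work surface at z = 0. Lengths are in mm, angles in rad, forces in N, time in s.
With the tool pointing down it reaches from about 425 to 875 mm from the base axis. Payload 4.7 kg.
Tool frame: the origin (TCP) lies on the centre line of the jaws, within the pads' length; the fingertips stand 25 mm ahead of it and the grasp point (between the pads) lies 6 mm ahead of it (tcp_to_tips is the distance from the TCP to the fingertips, in mm); z points along the fingers, y is the direction in which the jaws open and shut (so a half turn about z gives the same grasp; the last joint's range is limited). The gripper opens to 85 mm and grips with 20 to 120 N. Pads are 22 mm wide; open, the fingers measure 114 mm over their backs; the gripper's body (76 mm by 85 mm) begins 54 mm behind the grasp point. The pads swing forward as they close: fully open they stand 13 mm farther back than shut.
Start: joints at [-1.273, 0.321, -0.07, 1.45, 0.023, 1.371, -0.057], TCP at [182.03, 624.011, 232.249] pointing down, gripper open.
Joint ranges: [-2.86, 2.86], [-0.3, 2.09], [-1.38, 1.24], [0.06, 2.45], [-1.56, 4.7], [0.09, 2.05], [-2.69, 2.69]. Speed limits (rad/s): [2.57, 2.57, 3.14, 3.14, 3.14, 3.14, 3.14].

INTERFACE

Orientations are given as a unit quaternion [w, x, y, z].
In Python, from bench import * gives the robot as it stands. The module is installed in compiled form; this text tells all that it offers.
- The arm moves only by the tool play_rows, never from a script. Its argument "deltas" is one flat list of numbers, 7 for each row, row after row: the shift along the world's x, y, z in mm, then the turn, a rotation vector about the world's x, y, z in degrees, then the finger opening in mm, from 0 to 85.4. In form: [x, y, z, wx, wy, wz, claw, x, y, z, wx, wy, wz, claw, ...]. A call has 1 to 20 rows; each row shifts and turns the commanded pose from where the row before left it; what a row does not reach is not made up. A row lasts 1/12 s, in which the tool goes at most 41.7 mm and 7.16 degrees, less where a joint would pass 70% of its speed; a pose out of reach is approached as far as the arm can. A call with a gripper value outside its range is refused whole. The fingers move at their own pace and stop on an object; "newtons" is the grip in N (left out, the last holds). Time passes only in rows, so rows that do not move let the fingers close. It gives the time, the measured TCP pose, the force and the opening at its end, in the units of the state.
- sense(): the state, without advancing time (a new reading comes with each control period).
- grab_frame(name): name is "scene" or "top" or "wrist"; returns a dict with "img" (420x560x3 uint8, red, green, blue), "fovy" (degrees; the focal length in pixels is half the picture's height over the tangent of half this angle, whatever the lens; pixels are square), "cx", "cy" (the principal point, pixels), "origin" and "rotation" of the camera in the world; the wrist camera has in their place "hand_eye" (4x4, takes a point from camera to tool coordinates, whose origin is the TCP and whose axes are the flange's). Camera axes: x right, y up, looking along -z (the intrinsics and any distortion apply to the point x, -y, -z); pixel columns grow to the right and rows downward; lengths in mm; the calibration is good to about 2 mm. A picture is of the moment at which its call begins: read the wrist's pose just before it. There is no depth.
- sign_off(): hands the job in, once; it reports no verdict.
The state is a dict: "t": time; "joint_pos": joint angles; "qvel": joint speeds; "effort": joint torques, N m; "position": TCP position; "tool_rot": TCP orientation; "wrist_force": force on the tool from outside, world axes, zero at the start; "torque": the same for the moment, N m; "opening": finger opening in mm.
Only numpy, scipy, OpenCV 4.12 (cv2) and the standard library are available. Lean on these libraries where they do the work, as an engineer would, in place of code of your own. Each camera call takes 0.05 s, during which the arm holds its last target.

TASK

With the green scraper block, sweep the three white tablets along the blue plate into the clear hopper while the gate is shut, never touching a tablet with the fingers, then stand the scraper upright on the desk and let go. Next pull the yellow spring-gate handle out until its black pointer is level with the orange mark, so that the tablets drop into the tray, and finish while still holding the gate there. Leave the pump bottle, the amber jar and the blue-and-white finger clip where they are.

Things in the scene. Friction and masses are not known exactly. Their poses are not given: they have to be found in the camera images.
- counter: Tablet counter, fixed, on a grey base slab 124 x 330 mm. Origin: on the desk under the middle of the plate's open edge. +y: the way tablets are swept and the gate pulls out; z up. Blue plate: top 85 mm up, y = -150 to 0, x = -50 to 50 mm between side fences 12 mm higher; open at the rear end.
- plate_edge (a point): Middle of the plate's open edge, on its top (85 mm up). Next to it the clear hopper: counter y = 0 to 44, x = -50 to 50 mm; its floor is the shut gate, 48 mm below the plate; its sides and far wall (y = 44 to 49) rise 16 mm above the plate.
- tray_floor (a point): Floor of the catch tray under the hopper and gate, 4 mm above the desk, at counter y = 20 mm; the tray spans y = -25 to 63, x = -50 to 50 mm.
- gate (a joint): Pull-out of the spring gate along the counter's +y, in m: 0 shut, 0.075 at its stop. The spring pulls it shut with about 3.6 N when shut, growing by 1.2 N per 10 mm.
- gate_handle (a point): On the axis of the gate's upright yellow handle, 92 mm above the desk; shut, it is at counter x = 0, y = 94 mm. A post 24 mm (counter x) by 20 mm (counter y), from 37 to 110 mm above the desk. Beside it only guide rails 41 mm high (x = -55 and 55 mm), the mark, and the hopper's far wall, 101 mm high, 35 mm from the shut handle's face.
- gate_pointer (a point): Tip of the black pointer arm that the gate carries, 47 mm above the desk, beside the handle on the counter's +x side (same y as the handle's axis, x = 47 mm). It moves with the gate.
- mark_line (a point): The orange mark, an upright tag 4 mm thick, 18 mm high, clipped on the guide rail on the counter's +x side; point on its mid-plane, 47 mm above the desk. 46 to 58 mm farther along the counter's +y than the shut pointer; level with it when both have the same counter y (gate pulled out by that distance).
- scraper_center (a point): Centre of the loose scraper block, 36 mm above its underside; about 120 g, standing upright. x: thickness, y: width, z up. Green blade 26 mm (x) by 88 mm (y), up to 30 mm above the underside; on it a white grip 24 mm (x) by 40 mm (y), from 30 to 72 mm. To sweep, its x lies along the counter's y (either way round).
- tablet0_center (a point): Centre of a white round tablet, diameter 28 mm, 9 mm thick, 10 g, lying loose and flat on the counting plate; at the start at counter y between -95 and -20 mm.
- tablet1_center (a point): Centre of a white round tablet, diameter 28 mm, 9 mm thick, 10 g, lying loose and flat on the counting plate; at the start at counter y between -95 and -20 mm.
- tablet2_center (a point): Centre of a white round tablet, diameter 28 mm, 9 mm thick, 10 g, lying loose and flat on the counting plate; at the start at counter y between -95 and -20 mm.
- sanitiser_center (a point): Bystander: clear pump bottle, 62 mm in diameter, 186 mm high with a white pump head; point on its axis 80 mm up. Leave it.
- jar_center (a point): Bystander: amber jar, 48 mm in diameter, 75 mm high; its centre. Leave it.
- oximeter_center (a point): Bystander: blue-and-white finger clip (a small pulse meter), 34 x 60 mm, 27 mm high; its centre. Leave it.
Things that resemble listed ones, but are neither listed nor needed, are in the scene too. What is meant by the part that bears scraper_center is not pink, and is the smaller of those in its own colour. Leave any pink look-alike of the part that bears tablet1_center alone.

How it is judged:
By the outcome, as a careful person would: the job done as asked, in the order asked, and still so for the second after the job is handed in, while the arm keeps its last pose, push and grip.
It also fails if it takes over 58 s, if anything falls off the work surface, if the arm or the gripper's body presses on something with over 40 N, if the wrist force passes 120 N, or if a joint passes its speed limit or range.

## Working session

There is one attempt and no reset: what is moved stays moved. The work goes in short steps, Python scripts to look and compute and a tool call to move; the robot and the scene stay as the last step left them, time stands still between calls to the robot, and variables do not carry over. Pictures are saved under pics/ and viewed, and the job is handed in when it is done.

Besides the shell and the picture viewer there is one more tool, called after "Request:" by a JSON object that holds its "fn" and its "kwargs". play_rows: Moves the arm, as the interface text tells. Its arguments: {"type":"object","properties":{"deltas":{"type":"array","items":{"type":"number"}},"newtons":{"type":"number"}},"required":["deltas"]}

```bash
mkdir -p pics; python3 - <<'E'
from bench import *
import cv2, pickle
print(sense())
for n in ["scene","top","wrist"]:
    f=grab_frame(n); cv2.imwrite(f"pics/a_{n}.png",f["img"][:,:,::-1]); pickle.dump(f,open(f"a_{n}.pkl","wb"))
    print({k:v for k,v in f.items() if k!="img"})
E
```

```text
{'t': 0.0, 'joint_pos': array([-1.27290152,  0.32180949, -0.07008234,  1.4516727 ,  0.02257446,
        1.37081321, -0.05688414]), 'qvel': array([ 2.06625163e-03, -7.28107668e-04, -1.05043851e-03, -1.98982088e-03,
        8.37559582e-05,  4.59845454e-05,  8.59376362e-04]), 'effort': array([ 6.28354542e-05, -4.93585896e+01, -3.82168461e-01, -3.14328253e+01,
        1.30346714e-02,  1.12943421e-02,  5.06565883e-06]), 'position': array([181.88919884, 623.46840492, 231.13341265]), 'tool_rot': array([-9.81209486e-05,  1.41402331e-01,  9.89951748e-01, -9.53010162e-04]), 'wrist_force': array([0.05870544, 0.17262974, 0.13314555]), 'torque': array([0.03441988, 0.01367649, 0.02045562]), 'opening': 85.58754775199407}
{'fovy': 53.43158912333685, 'cx': 275.9894132320816, 'cy': 207.91371064680857, 'origin': array([1006.6702791 , -259.41336501,  773.27167969]), 'rotation': array([0.82726952, 0.29572304, 0.15905497, 0.45041597])}
{'fovy': 54.90828630228181, 'cx': 282.4304030836524, 'cy': 208.28479948023337, 'origin': array([ 357.91466433,   31.056052  , 1175.2410238 ]), 'rotation': array([ 0.70872546,  0.05580965, -0.06058715, -0.70065877])}
{'fovy': 64.86501502526801, 'cx': 283.47768249869017, 'cy': 211.55917319719714, 'hand_eye': array([[ 1.48729565e-04,  9.65597027e-01,  2.60042995e-01,
         6.67919549e+01],
       [ 9.99998733e-01,  2.68524646e-04, -1.56903276e-03,
         2.41852738e-02],
       [-1.58488132e-03,  2.60042899e-01, -9.65595764e-01,
        -1.41600861e+02],
       [ 0.00000000e+00,  0.00000000e+00,  0.00000000e+00,
         1.00000000e+00]])}
```

View pics/a_scene.png

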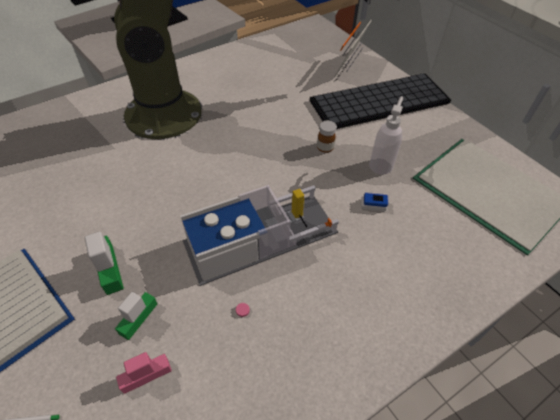

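View pics/a_top.png

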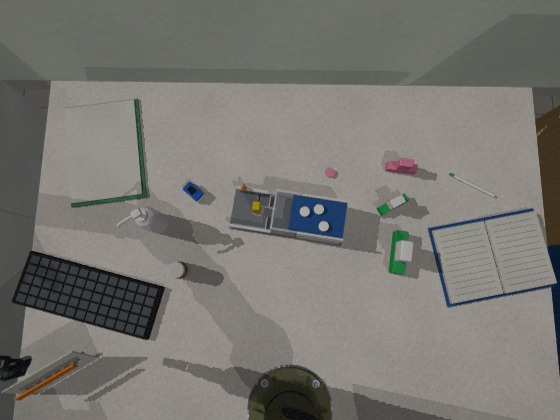

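View pics/a_wrist.png

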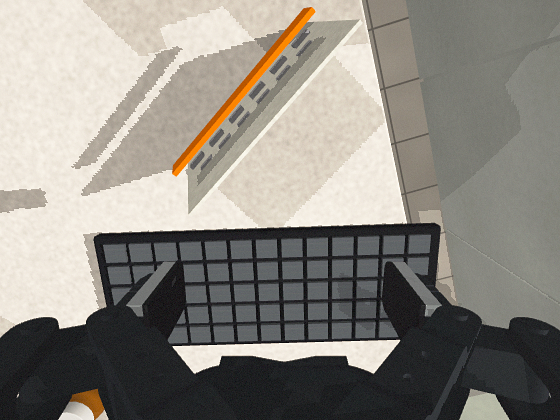

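```bash
cat > h.py <<'E'
import numpy as np, cv2, pickle
from scipy.spatial.transform import Rotation as R
def rot(q): q=np.asarray(q); return R.from_quat([q[1],q[2],q[3],q[0]]).as_matrix()
def cam(f,st=None):
    if 'origin' in f: return np.array(f['origin']),rot(f['rotation'])
    T=np.eye(4);T[:3,:3]=rot(st['tool_rot']);T[:3,3]=st['position'];T=T@f['hand_eye'];return T[:3,3],T[:3,:3]
def fl(f): return 210/np.tan(np.radians(f['fovy'])/2)
def ray(f,u,v,st=None):
    o,M=cam(f,st);F=fl(f);d=M@np.array([(u-f['cx'])/F,-(v-f['cy'])/F,-1]);return o,d/np.linalg.norm(d)
def onz(f,u,v,z,st=None):
    o,d=ray(f,u,v,st);return o+d*(z-o[2])/d[2]
def proj(f,p,st=None):
    o,M=cam(f,st);q=M.T@(np.asarray(p,float)-o);F=fl(f);return np.array([f['cx']+F*q[0]/-q[2],f['cy']-F*q[1]/-q[2]])
def tri(*rs):
    A=0;b=0
    for o,d in rs: P=np.eye(3)-np.outer(d,d);A=A+P;b=b+P@o
    p=np.linalg.solve(A,b);return p,[np.linalg.norm((np.eye(3)-np.outer(d,d))@(p-o)) for o,d in rs]
def load(n): return pickle.load(open(n+'.pkl','rb'))
E
python3 - <<'E'
from h import *
for n,(x,y,w,h),s in [("scene",(60,170,290,230),0),("top",(170,140,270,150),0)]:
    im=load("a_"+n)["img"][:,:,::-1]
    c=im[y:y+h,x:x+w]; k=min(800/w,600/h); k=int(k*10)/10
    cv2.imwrite(f"pics/a_{n}_crop.png",cv2.resize(c,None,fx=k,fy=k,interpolation=cv2.INTER_CUBIC)); print(n,k)
E
```

```text
scene 2.6
top 2.9
```

View pics/a_scene_crop.png

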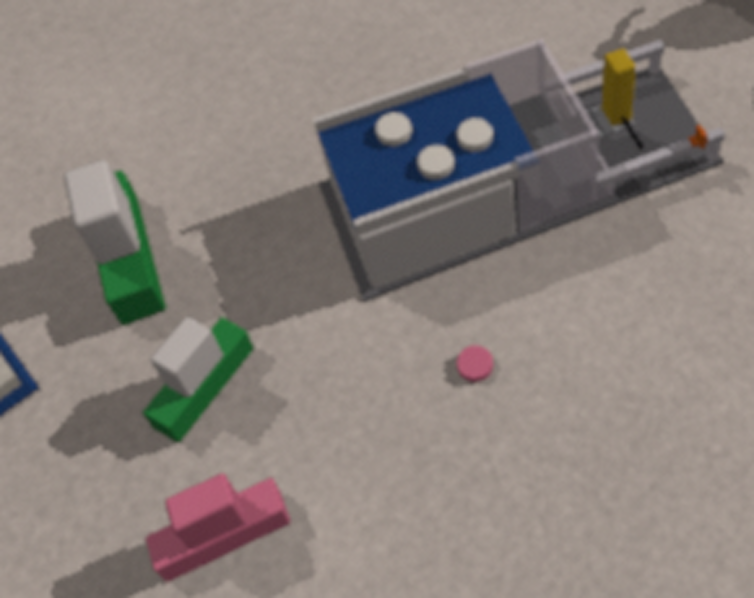

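View pics/a_top_crop.png

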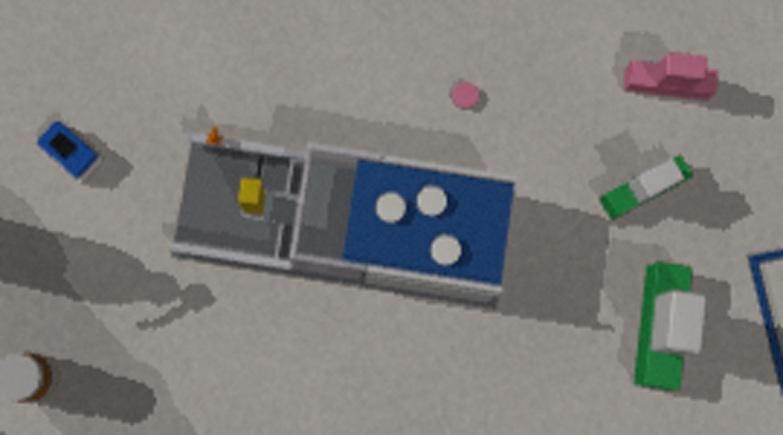

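```bash
python3 - <<'E'
from h import *
T=load("a_top");S=load("a_scene")
def hsv(f): return cv2.cvtColor(f["img"],cv2.COLOR_RGB2HSV)
def comps(f,lo,hi,roi,mn=8):
    m=cv2.inRange(hsv(f),np.array(lo),np.array(hi)); x,y,w,h=roi
    k=np.zeros_like(m);k[y:y+h,x:x+w]=m[y:y+h,x:x+w]
    n,l,s,c=cv2.connectedComponentsWithStats(k)
    return [(s[i][4],c[i],(l==i).astype(np.uint8)) for i in range(1,n) if s[i][4]>=mn]
# plate
for f,roi in((T,(270,170,90,90)),(S,(170,190,110,90))):
    for a,c,m in comps(f,(100,120,60),(125,255,255),roi,300):
        cs=cv2.findContours(m,0,2)[0];h=cv2.convexHull(max(cs,key=len))
        r=cv2.minAreaRect(h);b=cv2.boxPoints(r);ap=cv2.approxPolyDP(h,4,True)[:,0]
        print('plate',a,[(*p.round(1),*onz(f,*p,85)[:2].round(1)) for p in ap.astype(float)])
        if f is T: print([(*p.round(1),*onz(f,*p,85)[:2].round(1)) for p in b])
# yellow
for f,roi in((T,(220,180,70,60)),(S,(270,170,70,70))):
    for a,c,m in comps(f,(18,120,90),(35,255,255),roi): print('yel',a,c,onz(f,*c,110))
    for a,c,m in comps(f,(3,150,90),(15,255,255),roi,3): print('or',a,c,onz(f,*c,47))
for f,roi in((T,(370,185,50,110)),(S,(80,220,100,130))):
    for a,c,m in comps(f,(45,120,40),(80,255,255),roi,15):
        print('green',a,c,onz(f,*c,20));
        if f is T or 1:
            pts=np.argwhere(m)[:,::-1].astype(np.float32);r=cv2.minAreaRect(pts);print(r,[onz(f,*p,30)[:2].round(1) for p in cv2.boxPoints(r)])
for f,roi in((T,(288,192,60,60)),(S,(185,200,80,60)),(T,(375,185,40,35)),(S,(110,285,50,45))):
    for a,c,m in comps(f,(0,0,150),(179,40,255),roi,20): print('white',a,c,onz(f,*c,94),onz(f,*c,72))
E
```

```text
plate 1601 [(np.float64(293.0), np.float64(196.0), np.float64(573.9), np.float64(-4.0)), (np.float64(346.0), np.float64(203.0), np.float64(556.1), np.float64(-149.6)), (np.float64(342.0), np.float64(237.0), np.float64(462.5), np.float64(-137.4)), (np.float64(289.0), np.float64(229.0), np.float64(482.5), np.float64(6.2))]
[(np.float32(287.6), np.float32(228.9), np.float64(482.8), np.float64(9.9)), (np.float32(293.1), np.float32(194.6), np.float64(577.7), np.float64(-4.2)), (np.float32(347.3), np.float32(203.2), np.float64(555.5), np.float64(-153.3)), (np.float32(341.9), np.float32(237.5), np.float64(461.2), np.float64(-137.1))]
plate 1908 [(np.float64(248.0), np.float64(199.0), np.float64(482.3), np.float64(10.6)), (np.float64(263.0), np.float64(227.0), np.float64(564.1), np.float64(-1.9)), (np.float64(195.0), np.float64(253.0), np.float64(545.9), np.float64(-147.0)), (np.float64(183.0), np.float64(221.0), np.float64(461.0), np.float64(-133.2))]
yel 73 [255.93150685 206.28767123] [539.66512897  95.67377319 110.        ]
or 20 [243.3 187. ] [605.78707433 136.71096063  47.        ]
yel 
[... 2829 characters left out ...]
2708333 218.19791667] [492.63139615 -83.4555899   94.        ] [475.98289488 -77.75673454  72.        ]
white 97 [242.27835052 220.36082474] [532.44954576 -32.0132282   94.        ] [517.09065999 -24.64827665  72.        ]
white 100 [227.29 230.81] [539.09330455 -70.60276932  94.        ] [523.94959438 -64.48764156  72.        ]
white 58 [223.96551724 245.0862069 ] [565.94812592 -92.7137042   94.        ] [551.67417978 -87.31469722  72.        ]
white 95 [397.17894737 200.64210526] [ 562.67671474 -287.90816432   94.        ] [ 566.84300608 -294.39812595   72.        ]
white 387 [123.84496124 303.8501292 ] [ 580.37278398 -301.04442196   94.        ] [ 566.56601833 -302.39275324   72.        ]
```

Request:
{"fn": "play_rows", "kwargs": {"deltas": [25,-25,3,0,0,-5,85,25,-25,3,0,0,-5,85,25,-25,3,0,0,-5,85,25,-25,3,0,0,-5,85,25,-25,3,0,0,-5,85,25,-28,3,0,0,-5,85,25,-28,3,0,0,-5,85,25,-28,3,0,0,-5,85,25,-28,3,0,0,-5,85,25,-28,3,0,0,-5,85,25,-28,0,0,0,-5,85,25,-28,0,0,0,-5,85,25,-30,0,0,0,-5,85,25,-30,0,0,0,-5,85,10,-38,0,0,0,-5,85]}}

```text
t: 1.4
position: [544.0, 204.3, 261.6]
tool_rot: [0.001, 0.716, 0.698, 0.0]
wrist_force: [0.2, 0.1, 0.2]
opening: 85.1
```

Request:
{"fn": "play_rows", "kwargs": {"deltas": [0,-40,0,0,0,-5,85,0,-40,0,0,0,-5,85,0,-40,0,0,0,-5,85,0,-40,0,0,0,-5,85,0,-40,0,0,0,-5,85,0,-40,0,0,0,-5,85,0,-40,0,0,0,-5,85,5,-38,0,0,0,-5,85,5,-38,-5,0,0,-5,85,5,-35,-5,0,0,-5,85,5,-30,-5,0,0,-5,85,0,-20,-5,0,0,-5,85,0,-10,0,0,0,-1,85,0,0,0,0,0,0,85]}}

```text
t: 2.57
position: [560.8, -248.7, 241.8]
tool_rot: [0.001, 0.971, 0.238, -0.001]
wrist_force: [0.3, 0.3, -0.3]
opening: 85.0
```

```bash
cat > shot.py <<'E'
import sys
from bench import *
from h import *
p=sys.argv[1]
for n in sys.argv[2:]:
    st=sense(); f=grab_frame(n); pickle.dump(f,open(f"{p}_{n}.pkl","wb")); pickle.dump(st,open(f"{p}_{n}_st.pkl","wb"))
    cv2.imwrite(f"pics/{p}_{n}.png",f["img"][:,:,::-1])
s=sense(); y=rot(s['tool_rot']); print(s['t'],s['position'].round(1),'a=',np.degrees(np.arctan2(y[1,1],y[0,1])).round(2),'zaxis',y[:,2].round(4),'op',round(s['opening'],1),'F',s['wrist_force'].round(1))
E
python3 shot.py b wrist top scene
```

```text
2.7167 [ 562.7 -243.9  242.4] a= -62.04 zaxis [ 4.0e-04  1.4e-03 -1.0e+00] op 84.9 F [ 0.5  1.1 -0.3]
```

View pics/b_wrist.png

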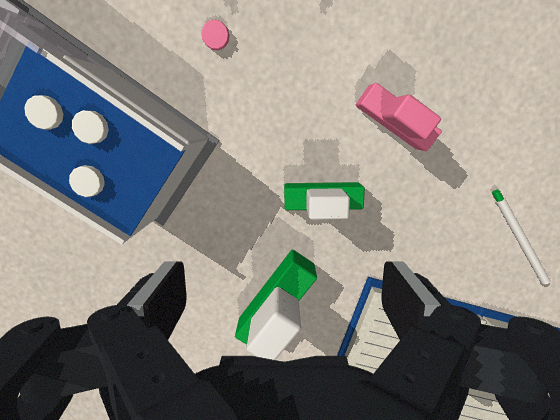

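```bash
python3 - <<'E'
from h import *
f=load("b_wrist");st=load("b_wrist_st")
k=f["img"][:,:,::-1]
cv2.imwrite("pics/b1.png",cv2.resize(k[165:235,265:395],None,fx=6,fy=6,interpolation=cv2.INTER_NEAREST))
cv2.imwrite("pics/b2.png",cv2.resize(k[0:250,0:230],None,fx=2.4,fy=2.4,interpolation=cv2.INTER_CUBIC))
hv=cv2.cvtColor(f["img"],cv2.COLOR_RGB2HSV)
g=cv2.inRange(hv,(45,100,30),(80,255,255));g[:160]=0;g[240:]=0
ys,xs=np.nonzero(g);print('blade px',xs.min(),xs.max(),ys.min(),ys.max())
bl=cv2.inRange(hv,(100,120,40),(125,255,255));bl[:,230:]=0;bl[300:]=0
c=max(cv2.findContours(bl,0,2)[0],key=cv2.contourArea);ap=cv2.approxPolyDP(cv2.convexHull(c),5,True)[:,0]
print([(*p,*onz(f,*map(float,p),85,st)[:2].round(1)) for p in ap])
w=cv2.inRange(hv,(0,0,190),(40,60,255))
n,l,s,cc=cv2.connectedComponentsWithStats(w)
for i in range(1,n):
    if 100<s[i][4]<3000 and cc[i][1]<240: print('w',s[i],cc[i].round(1),'z94',onz(f,*cc[i],94,st).round(1),'z72',onz(f,*cc[i],72,st).round(1))
E
```

```text
blade px 284 503 182 209
[(np.int32(26), np.int32(46), np.float64(573.6), np.float64(-1.6)), (np.int32(184), np.int32(151), np.float64(555.1), np.float64(-150.5)), (np.int32(130), np.int32(235), np.float64(458.1), np.float64(-135.9)), (np.int32(0), np.int32(154), np.float64(476.5), np.float64(-5.7)), (np.int32(0), np.int32(100), np.float64(521.9), np.float64(6.4))]
w [ 43  49 141 102 896] [113.  100.4] z94 [568.  -83.9  94. ] z72 [564.1 -73.7  72. ]
w [ 25  96  32  33 802] [ 40.4 111.7] z94 [531.3 -33.   94. ] z72 [524.6 -18.9  72. ]
w [ 72 111  31  32 782] [ 87.2 126.4] z94 [538.  -71.6  94. ] z72 [531.8 -60.5  72. ]
w [ 70 166  30  31 687] [ 84.1 181.2] z94 [491.6 -84.4  94. ] z72 [481.9 -74.3  72. ]
w [307 190  41  29 862] [327.7 207. ] z94 [ 571.  -287.3   94. ] z72 [ 567.4 -292.5   72. ]
```

View pics/b1.png

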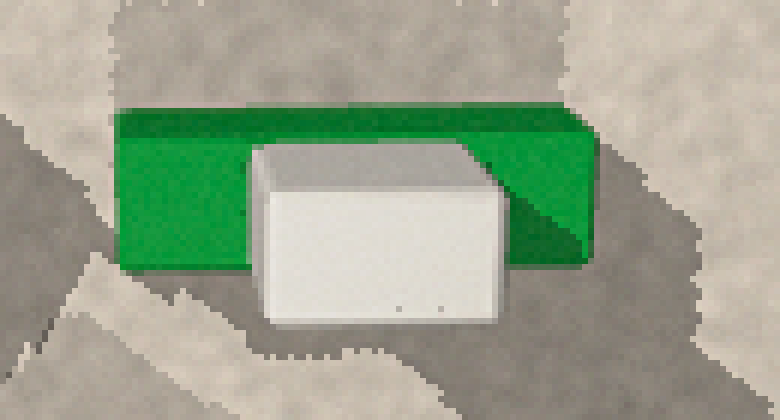

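View pics/b2.png

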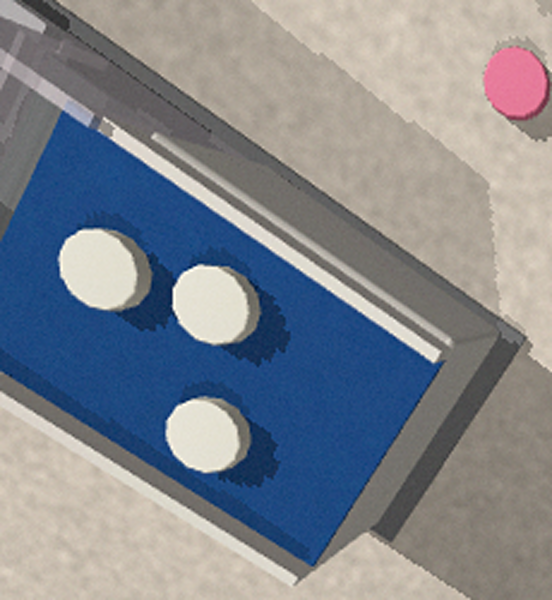

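```bash
python3 - <<'E'
from h import *
f=load("b_wrist");st=load("b_wrist_st")
b=[onz(f,u,v,30,st) for u,v in((284.2,187.6),(364.5,186.8),(364.3,209.5),(284.6,209.8))]
g=[onz(f,u,v,72,st) for u,v in((309.2,196.7),(348.5,196.7),(348.5,219),(309.6,219))]
for q in(b,g):
    q=np.array(q);print(q.mean(0).round(1),[np.linalg.norm(q[i]-q[i-1]).round(1) for i in range(4)],np.degrees(np.arctan2(*(q[1]-q[0])[[1,0]])).round(1),np.degrees(np.arctan2(*(q[2]-q[3])[[1,0]])).round(1))
hv=cv2.cvtColor(f["img"],cv2.COLOR_RGB2HSV)
bl=cv2.inRange(hv,(100,120,40),(125,255,255));bl[:,230:]=0;bl[300:]=0
c=max(cv2.findContours(bl,0,cv2.CHAIN_APPROX_NONE)[0],key=cv2.contourArea)[:,0].astype(float)
def line(p,q):
    p=np.array(p,float);q=np.array(q,float);d=(q-p)/np.linalg.norm(q-p);n=np.array([-d[1],d[0]])
    s=(c-p)@d;e=(c-p)@n;L=np.linalg.norm(q-p);k=(abs(e)<4)&(s>8)&(s<L-8)
    W=np.array([onz(f,u,v,85,st)[:2] for u,v in c[k]]);vx,vy,x0,y0=cv2.fitLine(W.astype(np.float32),cv2.DIST_HUBER,0,.01,.01).ravel()
    print(k.sum(),'pt',x0.round(1),y0.round(1),'dir',np.degrees(np.arctan2(vy,vx)).round(2))
line((26,46),(184,151));line((184,151),(130,235));line((130,235),(0,154));line((0,100),(26,46))
E
```

```text
[ 567.1 -294.7   30. ] [np.float64(25.0), np.float64(87.2), np.float64(25.5), np.float64(88.1)] -61.8 -62.2
[ 567.1 -294.1   72. ] [np.float64(22.4), np.float64(37.9), np.float64(22.5), np.float64(38.2)] -62.4 -62.4
143 pt 564.1 -71.7 dir 81.7
71 pt 514.2 -144.2 dir -8.36
117 pt 467.5 -69.2 dir 81.72
40 pt 547.7 2.3 dir -8.34
```

Request:
{"fn": "play_rows", "kwargs": {"deltas": [1,-10,-10,0,0,0,85,1,-15,-20,0,0,0,85,1,-15,-20,0,0,0,85,1,-8,-20,0,0,0,85,0,0,-15,0,0,0,85,0,0,-10,0,0,0,85,0,0,0,0,0,0,85,0,0,0,0,0,0,85,0,0,0,0,0,0,85]}}

```text
t: 3.47
position: [566.9, -293.6, 148.3]
tool_rot: [0.0, 0.971, 0.24, 0.001]
wrist_force: [-0.0, -0.0, -0.5]
opening: 85.1
```

```bash
python3 shot.py c wrist
```

```text
3.5167 [ 567.  -293.8  148.6] a= -62.19 zaxis [ 2.2e-03 -6.0e-04 -1.0e+00] op 85.5 F [-0.5 -0.2 -0.4]
```

View pics/c_wrist.png

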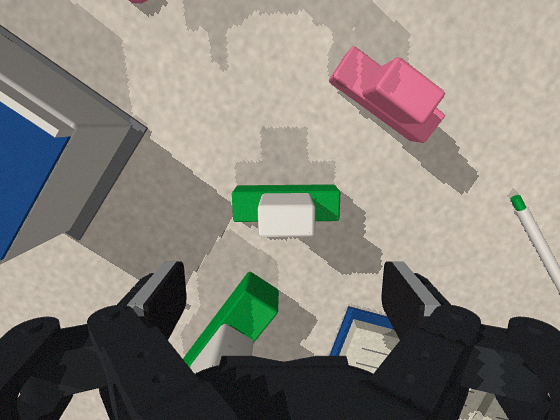

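```bash
python3 - <<'E'
from h import *
f=load("c_wrist");st=load("c_wrist_st")
print(onz(f,286,222,72,st), onz(f,286,203,30,st), proj(f,[567,-294.2,72],st))
E
```

```text
[ 566.61249723 -294.70341266   72.        ] [ 569.68017283 -293.38745547   30.        ] [285.61785287 221.1963679 ]
```

Request:
{"fn": "play_rows", "kwargs": {"deltas": [0,0,-15,0,0,0,85,0,0,-20,0,0,0,85,0,0,-20,0,0,0,85,0,0,-16,0,0,0,85,0,0,-11,0,0,0,85,0,0,-6,0,0,0,85,0,0,0,0,0,0,85,0,0,0,0,0,0,85]}}

```text
t: 4.18
position: [566.6, -294.3, 60.1]
tool_rot: [0.0, 0.971, 0.24, 0.0]
wrist_force: [-0.1, 0.1, -0.4]
opening: 85.0
```

Close on the grip.

Request:
{"fn": "play_rows", "kwargs": {"deltas": [0,0,0,0,0,0,30,0,0,0,0,0,0,30,0,0,0,0,0,0,30,0,0,0,0,0,0,30,0,0,0,0,0,0,30,0,0,0,0,0,0,30,0,0,0,0,0,0,30,0,0,0,0,0,0,30], "newtons": 50}}

```text
t: 4.85
position: [566.5, -294.6, 60.2]
tool_rot: [0.001, 0.971, 0.24, 0.001]
wrist_force: [-0.4, -0.8, 5.1]
opening: 38.8
```

```bash
python3 shot.py d wrist scene
```

```text
4.95 [ 566.5 -294.6   60.2] a= -62.27 zaxis [ 1.4e-03 -8.0e-04 -1.0e+00] op 38.4 F [-1.2 -1.   5.5]
```

View pics/d_wrist.png

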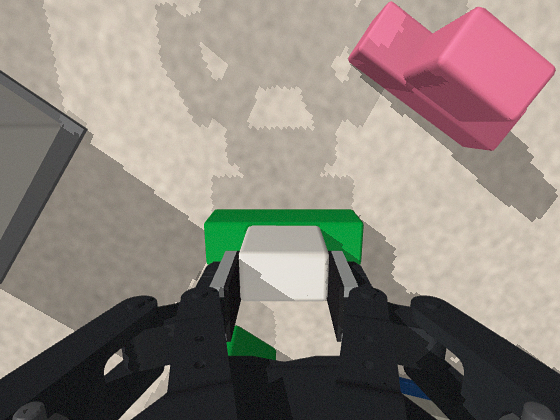

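Request:
{"fn": "play_rows", "kwargs": {"deltas": [0,0,5,0,0,0,30,0,0,10,0,0,0,30,0,0,20,0,0,0,30,0,0,25,0,0,0,30,0,0,25,0,0,0,30,-1,5,25,0,0,4,30,-5,15,15,0,0,5,30,-6,20,5,0,0,5,30,-8,22,0,0,0,6,30,-8,22,0,0,0,6,30,-8,22,0,0,0,6,30,-8,22,0,0,0,6,30,-6,20,0,0,0,6,30,-4,12,0,0,0,5,30,-3,8,0,0,0,3,30,0,3,0,0,0,2,30,0,0,0,0,0,0,30,0,0,0,0,0,0,30,0,0,0,0,0,0,30]}}

```text
t: 6.53
position: [508.9, -123.6, 189.4]
tool_rot: [0.0, 0.757, 0.654, -0.0]
wrist_force: [-0.1, -0.3, -2.0]
opening: 38.7
```

```bash
python3 shot.py e wrist scene top
```

```text
6.6833 [ 509.  -123.6  189.2] a= -8.34 zaxis [-1.e-04 -3.e-04 -1.e+00] op 38.6 F [-0.6  0.4 -0.9]
```

View pics/e_wrist.png

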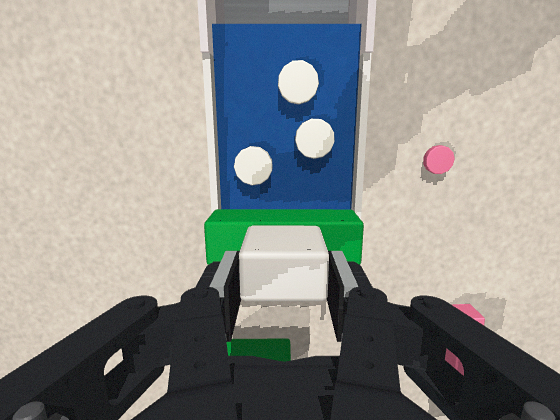

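View pics/e_scene.png

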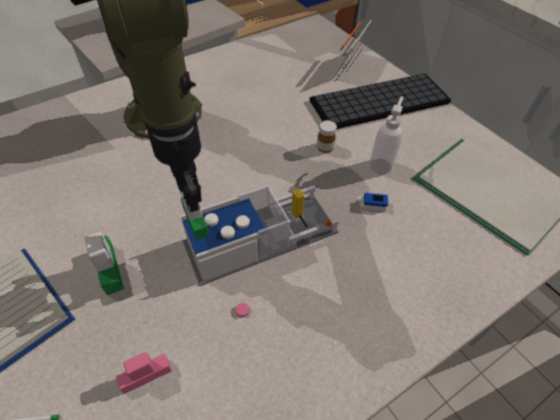

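```bash
python3 - <<'E'
from h import *
f=load("e_wrist");st=load("e_wrist_st")
cv2.imwrite("pics/e1.png",cv2.resize(f["img"][0:270,190:390,::-1],None,fx=2.9,fy=2.2,interpolation=cv2.INTER_CUBIC))
yh=np.array([.1444,.9895]);xh=np.array([.9895,-.1444]);o=np.array([528,5.])
hv=cv2.cvtColor(f["img"],cv2.COLOR_RGB2HSV)
bl=cv2.inRange(hv,(100,120,40),(125,255,255))
for v in(40,70,100,130,160,190,204):
    xs=np.nonzero(bl[v])[0];xs=xs[(xs>190)&(xs<390)]
    w=[onz(f,u,v,85,st)[:2]-o for u in(xs.min()-.5,xs.max()+.5)]
    print(v,xs.min(),xs.max(),[(p@xh,p@yh) for p in w],'mid',(w[0]+w[1])@xh/2)
g=cv2.inRange(hv,(45,100,30),(80,255,255))
for v in(215,230,245):
    xs=np.nonzero(g[v])[0];xs=xs[(xs>190)&(xs<390)];print(v,xs.min(),xs.max())
for z in (159,129): print(z,[proj(f,[*(np.array(st['position'][:2])+s*44*xh+13*yh),z],st).round(1) for s in(-1,1)])
for u,v in((298,82),(315,139),(253,166)):
    p=onz(f,u,v,94,st)[:2]-o;print(p@xh,p@yh)
E
```

```text
40 213 360 [(np.float64(-49.24118923233766), np.float64(-9.803582065986829)), (np.float64(50.8426756443626), np.float64(-9.908037378558284))] mid 0.8007432060124666
70 214 358 [(np.float64(-49.61733901084421), np.float64(-28.64456166672019)), (np.float64(50.58490124641798), np.float64(-28.74265295919976))] mid 0.48378111778688365
100 216 356 [(np.float64(-49.3035674051716), np.float64(-48.32973929462484)), (np.float64(50.31558592003444), np.float64(-48.420521214745676))] mid 0.506009257431419
130 217 355 [(np.float64(-49.698371316260996), np.float64(-68.91573945620561)), (np.float64(50.75638527690703), np.float64(-69.00017658206288))] mid 0.52900698032302
160 219 353 [(np.float64(-49.37179266236166), np.float64(-90.46718683521095)), (np.float64(50.47846660134533), np.float64(-90.5437212923021))] mid 0.553336969491833
190 221 351 [(np.float64(-49.02954148997359), np.float64(-113.05288876047616)), (np.float64(50.18720936172891), np.float64(-113.12123736305723))] mid 0.578833935877659
204 221 350 [(np.float64(-49.579277843929), np.float64(-123.96754848150587)), (np.float64(49.995404842636916), np.float64(-124.0324088677263))] mid 0.20806349935395713
215 211 356
230 205 362
245 206 361
159 [array([204.4, 223.9]), array([366.1, 223.8])]
129 [array([215.4, 209.8]), array([354.6, 209.7])]
8.503070071441805 -37.47111206397959
20.81513223812752 -74.91431771958655
-23.120577536037946 -93.78088882394934
```

View pics/e1.png

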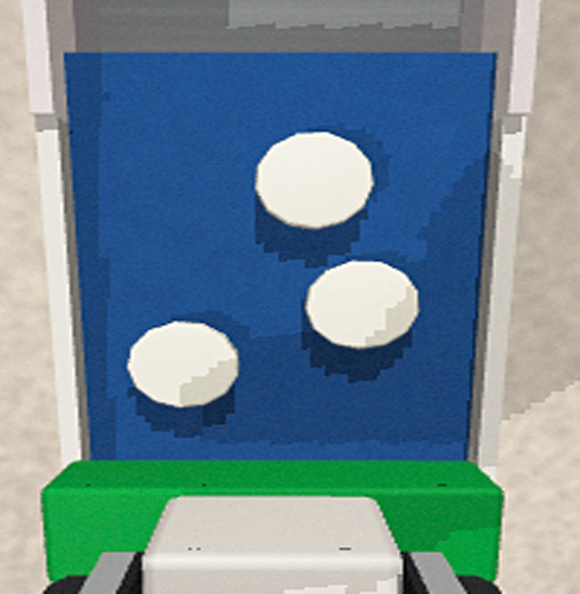

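Request:
{"fn": "play_rows", "kwargs": {"deltas": [1.5,0,-8,0,0,0,30,0,0,-10,0,0,0,30,0,0,-10,0,0,0,30,0,0,-8,0,0,0,30,0,0,-4,0,0,0,30,0,0,-2,0,0,0,30,0,0,0,0,0,0,30,0,0,0,0,0,0,30,0,0,0,0,0,0,30]}}

```text
t: 7.43
position: [510.9, -123.1, 147.7]
tool_rot: [0.0, 0.756, 0.654, 0.0]
wrist_force: [-0.2, 0.4, -1.1]
opening: 38.6
```

```bash
python3 shot.py f wrist scene
```

```text
7.5333 [ 510.9 -123.1  147.8] a= -8.26 zaxis [ 1.1e-03 -1.0e-04 -1.0e+00] op 38.6 F [-0.2  0.5 -1.6]
```

View pics/f_wrist.png

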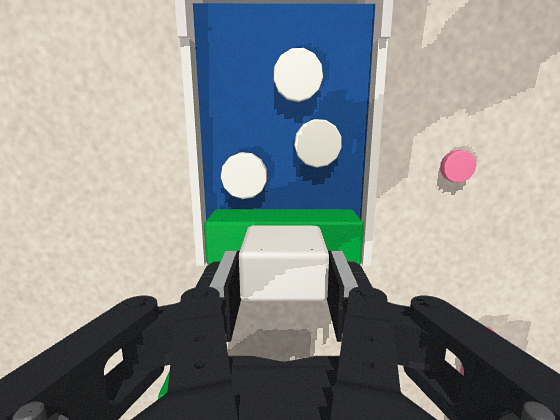

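Request:
{"fn": "play_rows", "kwargs": {"deltas": [0,0,-1.5,0,0,0,30,0.29,1.98,0,0,0,0,30,0.58,3.96,0,0,0,0,30,0.87,5.94,0,0,0,0,30,0.87,5.94,0,0,0,0,30,0.87,5.94,0,0,0,0,30,0.87,5.94,0,0,0,0,30,0.87,5.94,0,0,0,0,30,0.87,5.94,0,0,0,0,30,0.58,3.96,0,0,0,0,30,0.29,1.98,0,0,0,0,30,0,0,0,0,0,0,30]}}

```text
t: 8.53
position: [517.6, -74.8, 145.7]
tool_rot: [-0.0, 0.756, 0.655, 0.0]
wrist_force: [-0.4, -0.3, -1.7]
opening: 38.3
```

```bash
python3 shot.py g wrist
```

```text
8.5833 [517.5 -75.3 145.7] a= -8.24 zaxis [ 0. -0. -1.] op 38.5 F [ 0.7 -0.4 -1.1]
```

View pics/g_wrist.png

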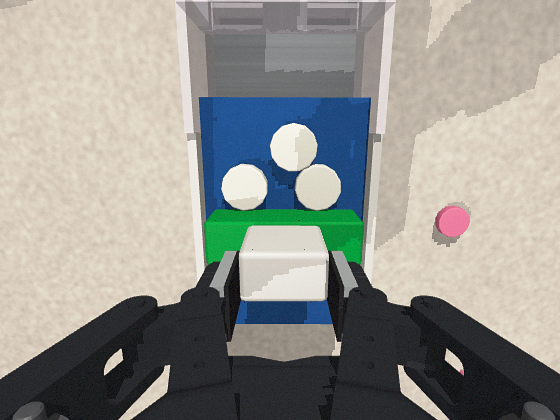

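Request:
{"fn": "play_rows", "kwargs": {"deltas": [0.29,1.98,0,0,0,0,30,0.58,3.96,0,0,0,0,30,0.87,5.94,0,0,0,0,30,0.87,5.94,0,0,0,0,30,0.87,5.94,0,0,0,0,30,0.87,5.94,0,0,0,0,30,0.87,5.94,0,0,0,0,30,0.87,5.94,0,0,0,0,30,0.87,5.94,0,0,0,0,30,0.87,5.94,0,0,0,0,30,0.87,5.94,0,0,0,0,30,0.87,5.94,0,0,0,0,30,0.58,3.96,0,0,0,0,30,0.58,3.96,0,0,0,0,30,0.29,1.98,0,0,0,0,30,0,0,0,0,0,0,30,0,0,0,0,0,0,30]}}

```text
t: 10.0
position: [528.5, -0.4, 145.7]
tool_rot: [0.0, 0.756, 0.654, -0.0]
wrist_force: [0.3, 0.8, -1.9]
opening: 38.7
```

```bash
python3 shot.py k wrist top
```

```text
10.1 [528.5  -0.7 145.8] a= -8.29 zaxis [ 1.e-04 -2.e-04 -1.e+00] op 38.4 F [ 0.4 -0.2 -1.5]
```

View pics/k_wrist.png

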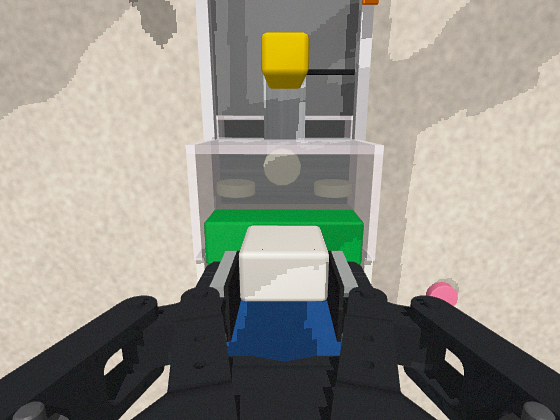

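```bash
python3 - <<'E'
from h import *
f=load("k_wrist")
cv2.imwrite("pics/k1.png",cv2.resize(f["img"][0:270,180:390,::-1],None,fx=3.4,fy=2.2,interpolation=cv2.INTER_CUBIC))
E
```

```text
(no output)
```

View pics/k1.png

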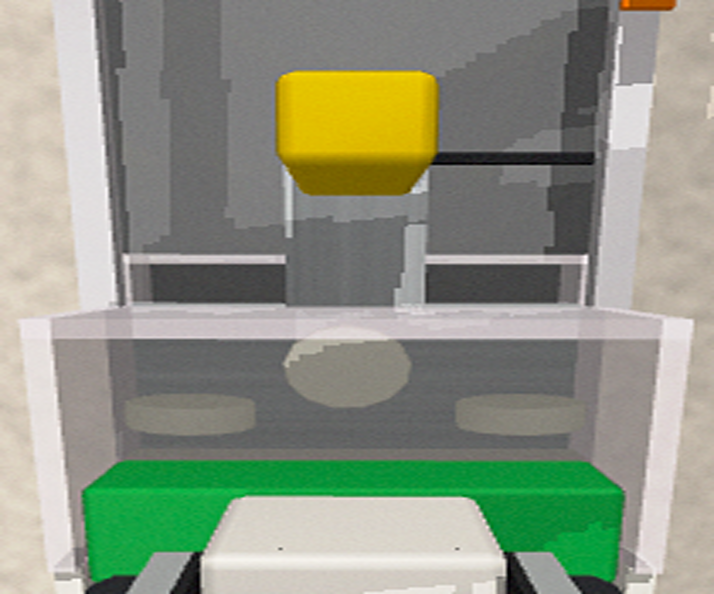

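Request:
{"fn": "play_rows", "kwargs": {"deltas": [0,-2,0,0,0,0,30,-0.6,-4,0,0,0,0,30,-1,-7,0,0,0,0,30,-1.1,-8,0,0,0,0,30,-1.1,-8,2,0,0,0,30,-1.1,-8,8,0,0,0,30,-0.5,-4,15,0,0,0,30,0,0,18,0,0,0,30,0,0,10,0,0,0,30,0,0,4,0,0,0,30,0,0,0,0,0,0,30]}}

```text
t: 11.02
position: [523.8, -41.4, 204.0]
tool_rot: [0.001, 0.756, 0.654, 0.001]
wrist_force: [0.2, -0.1, -1.8]
opening: 38.6
```

```bash
python3 shot.py l wrist top scene; python3 - <<'E'
from h import *
f=load("l_wrist")
cv2.imwrite("pics/l1.png",cv2.resize(f["img"][0:270,160:410,::-1],None,fx=2.8,fy=2.2,interpolation=cv2.INTER_CUBIC))
f=load("l_scene")
cv2.imwrite("pics/l2.png",cv2.resize(f["img"][170:290,170:350,::-1],None,fx=4.4,fy=4.4,interpolation=cv2.INTER_CUBIC))
E
```

```text
11.1667 [522.5 -41.1 201.9] a= -8.24 zaxis [-1.4e-03 -1.0e-04 -1.0e+00] op 38.6 F [ 0.8 -0.4 -2.2]
```

View pics/l1.png

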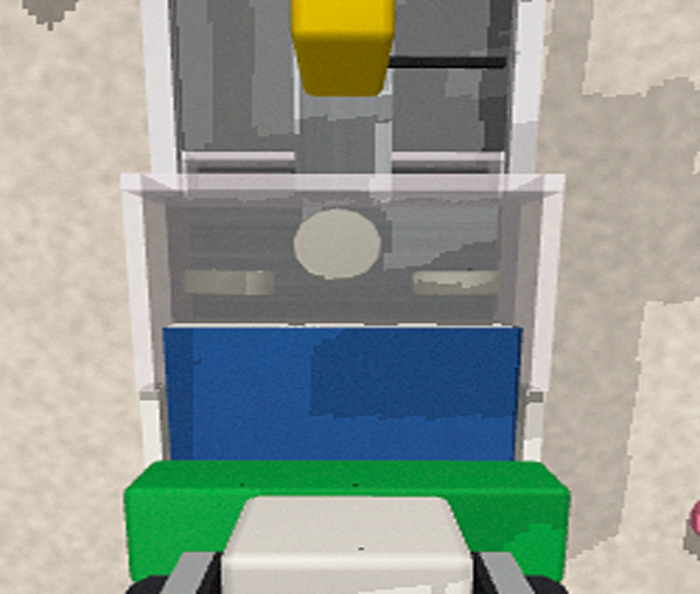

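View pics/l2.png

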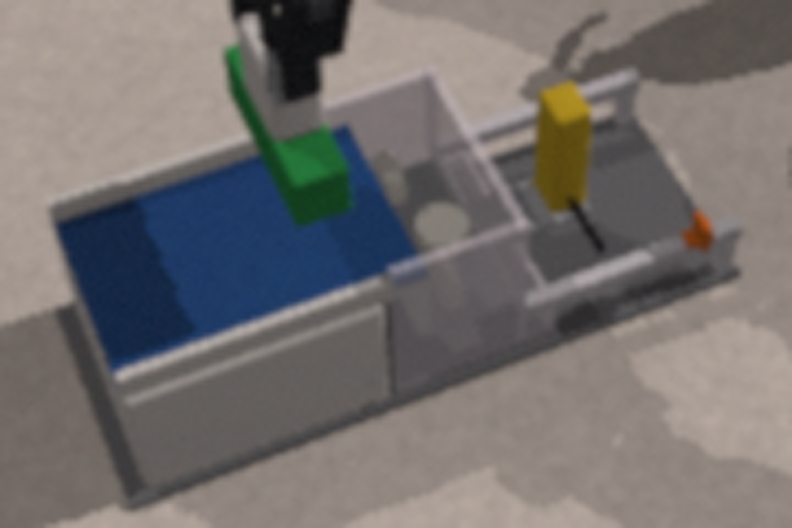

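Request:
{"fn": "play_rows", "kwargs": {"deltas": [2,-8,0,0,0,0,30,4,-16,0,0,0,0,30,6,-24,0,0,0,0,30,8,-32,0,0,0,0,30,10,-36,0,0,0,0,30,8,-32,-5,0,0,0,30,7,-24,-15,0,0,0,30,5,-14,-22,0,0,0,30,3,-6,-25,0,0,0,30,0,-2,-25,0,0,0,30,0,0,-20,0,0,0,30,0,0,-12,0,0,0,30,0,0,-8,0,0,0,30,0,0,-4,0,0,0,30,0,0,0,0,0,0,30,0,0,0,0,0,0,30,0,0,0,0,0,0,30]}}

```text
t: 12.58
position: [577.1, -235.5, 68.2]
tool_rot: [0.001, 0.756, 0.654, 0.001]
wrist_force: [-0.1, 0.8, -1.1]
opening: 38.4
```

```bash
python3 shot.py m scene top
```

```text
12.6833 [ 576.9 -235.4   68. ] a= -8.25 zaxis [ 2.2e-03 -4.0e-04 -1.0e+00] op 38.8 F [-0.2 -0.3 -1.8]
```

View pics/m_scene.png

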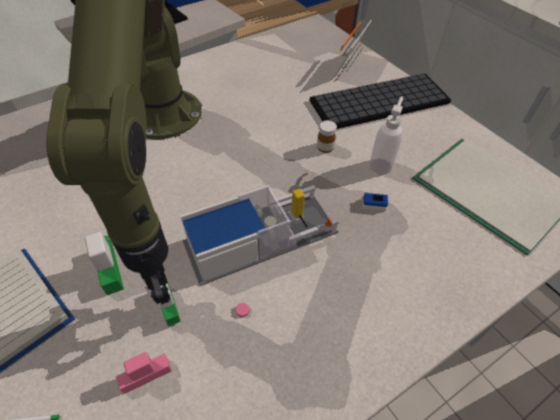

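Request:
{"fn": "play_rows", "kwargs": {"deltas": [0,0,-3,0,0,0,30,0,0,-2.5,0,0,0,30,0,0,-1,0,0,0,30,0,0,-1,0,0,0,30,0,0,0,0,0,0,30,0,0,0,0,0,0,30]}}

```text
t: 13.18
position: [576.0, -235.3, 60.2]
tool_rot: [-0.0, 0.756, 0.654, 0.0]
wrist_force: [-3.1, 1.9, 4.9]
opening: 38.8
```

Request:
{"fn": "play_rows", "kwargs": {"deltas": [0,0,0,0,0,0,42,0,0,0,0,0,0,48,0,0,0,0,0,0,60,0,0,0,0,0,0,75,0,0,0,0,0,0,80,0,0,0,0,0,0,80,0,0,0,0,0,0,80,0,0,5,0,0,0,80,0,0,12,0,0,0,80,0,0,20,0,0,0,80,0,0,30,0,0,0,80,0,0,30,0,0,0,80,0,0,30,0,0,0,80,0,0,20,0,0,0,80,0,0,0,0,0,0,80]}}

```text
t: 14.43
position: [578.7, -236.9, 213.0]
tool_rot: [0.004, 0.756, 0.654, 0.003]
wrist_force: [-0.9, -0.4, 0.9]
opening: 79.7
```

```bash
python3 shot.py n wrist scene
```

```text
14.5333 [ 576.6 -235.6  208. ] a= -8.27 zaxis [ 2.9e-03 -5.0e-04 -1.0e+00] op 80.0 F [ 0.2  0.1 -0.7]
```

View pics/n_wrist.png

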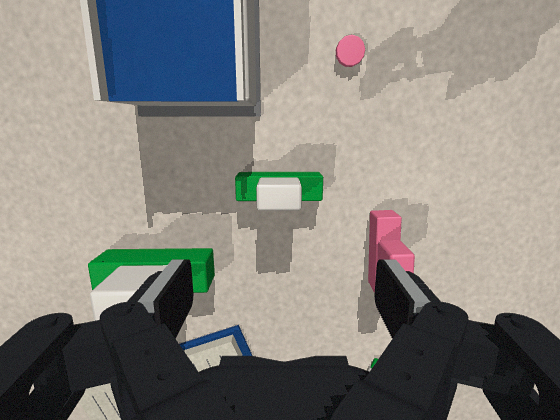

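```bash
python3 - <<'E'
from h import *
f=load("k_wrist");st=load("k_wrist_st")
yh=np.array([.1444,.9895]);xh=np.array([.9895,-.1444]);o=np.array([528.4,5.])
q=np.array([onz(f,u,v,110,st) for u,v in((262,32.5),(308.3,32.5),(308.3,71.5),(262,71.5))]);print(q.round(1),q.mean(0).round(1))
d=q.mean(0)[:2]-o;print(d@xh,d@yh)
# pointer tip px approx (355,72)
for u,v in((355,72),):
    p=onz(f,u,v,47,st);d=p[:2]-o;print('ptr',p,d@xh,d@yh)
print('pred handle',o+94*yh,'pred ptr',proj(f,[*(o+47*xh+94*yh),47],st))
T=load("a_top");S=load("a_scene")
for F,c in((T,(243.3,187)),(S,(328.4,222.6))):
    d=onz(F,*c,47)[:2]-o;print('mark',d@xh,d@yh)
print(tri(ray(T,243.3,187),ray(S,328.4,222.6)))
E
```

```text
[[532.8 108.5 110. ]
 [555.  105.3 110. ]
 [552.8  87.8 110. ]
 [530.   91.1 110. ]] [542.7  98.2 110. ]
0.64757169987989 94.26592115866863
ptr [589.58342089  91.01921321  47.        ] 48.11982058122772 93.95089744301973
pred handle [541.9736  98.013 ] pred ptr [353.3443799  71.926329 ]
mark 57.55544733730056 141.50268907897382
mark 58.348020864439185 143.75368019028497
(array([606.42387589, 137.72299436,  46.98195881]), [np.float64(1.1703135588071523), np.float64(1.1703135588072098)])
```

Request:
{"fn": "play_rows", "kwargs": {"deltas": [-1,10,0,0,0,0,80,-2,20,0,0,0,0,80,-3,30,0,0,0,0,80,-3,36,0,0,0,0,80,-4,38,0,0,0,0,80,-4,38,0,0,0,0,80,-4,38,0,0,0,0,80,-4,38,0,0,0,0,80,-3,34,-5,0,0,0,80,-3,26,-10,0,0,0,80,-3,18,-10,0,0,0,80,0,7,-5,0,0,0,80,0,0,0,0,0,0,80,0,0,0,0,0,0,80]}}

```text
t: 15.7
position: [541.6, 96.8, 175.5]
tool_rot: [0.0, 0.756, 0.654, -0.001]
wrist_force: [0.1, -0.4, 0.7]
opening: 79.9
```

```bash
python3 shot.py p wrist
```

```text
15.75 [542.2  96.  176.2] a= -8.37 zaxis [-2.0e-04 -1.3e-03 -1.0e+00] op 80.0 F [-0.4 -0.6 -0. ]
```

View pics/p_wrist.png

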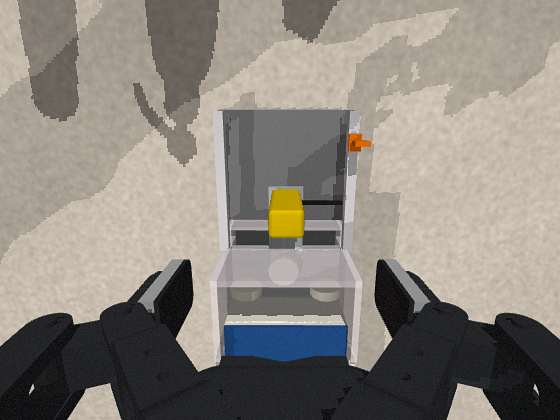

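```bash
python3 - <<'E'
from h import *
f=load("p_wrist");st=load("p_wrist_st")
cv2.imwrite("pics/p1.png",cv2.resize(f["img"][120:240,260:390,::-1],None,fx=6,fy=5,interpolation=cv2.INTER_NEAREST))
E
```

```text
(no output)
```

View pics/p1.png

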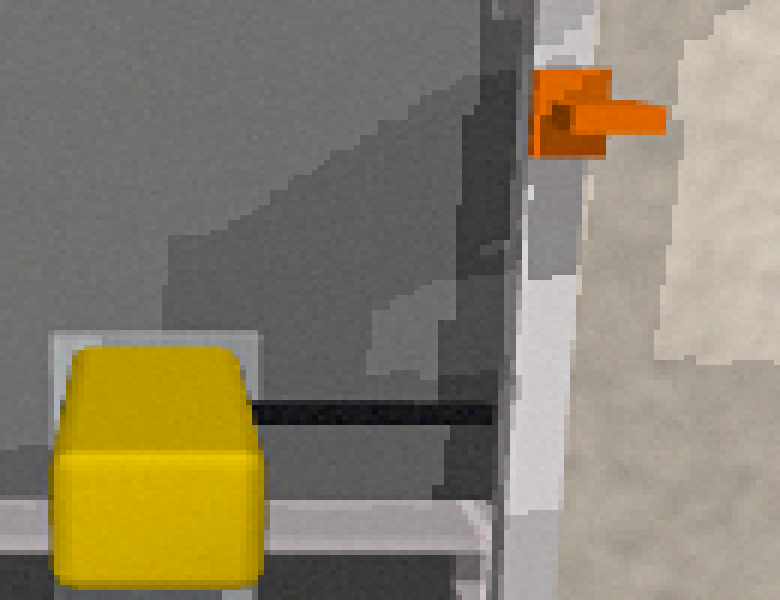

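Request:
{"fn": "play_rows", "kwargs": {"deltas": [0,0,-10,0,0,0,80,0,1,-18,0,0,0,80,0,1,-18,0,0,0,80,0,0,-16,0,0,0,80,0,0,-10,0,0,0,80,0,0,-7,0,0,0,80,0,0,0,0,0,0,80,0,0,0,0,0,0,80]}}

```text
t: 16.42
position: [542.4, 99.2, 97.5]
tool_rot: [0.0, 0.756, 0.654, 0.0]
wrist_force: [0.3, -0.5, 0.3]
opening: 80.1
```

Request:
{"fn": "play_rows", "kwargs": {"deltas": [0,0,0,0,0,0,10,0,0,0,0,0,0,10,0,0,0,0,0,0,10,0,0,0,0,0,0,10,0,0,0,0,0,0,10,0,0,0,0,0,0,10,0,0,0,0,0,0,10,0,0,0,0,0,0,10,0,0,0,0,0,0,10,0,0,0,0,0,0,10], "newtons": 80}}

```text
t: 17.25
position: [543.5, 99.8, 98.2]
tool_rot: [0.001, 0.756, 0.654, 0.001]
wrist_force: [5.2, 0.9, 5.1]
opening: 21.8
```

```bash
python3 - <<'E'
from h import *
f=load("p_wrist");st=load("p_wrist_st")
yh=np.array([.1444,.9895]);xh=np.array([.9895,-.1444]);o=np.array([528.4,5.])
for n,u,v,z in(('tagtop',363,144.5,56),('tagtop upper',363,140,56),('clip',355,142.8,45),('clip',355,142.8,41),('ptr',342,202.5,47),('ptr',310,202.5,47),('hup',285,211,110),('hlow',285,237,110)):
    d=onz(f,u,v,z,st)[:2]-o;print(n,z,d@xh,d@yh)
E
python3 shot.py q wrist top scene
```

```text
tagtop 56 60.27105841423365 142.43191286925406
tagtop upper 56 60.05439871732834 145.84540935487252
clip 45 56.30921557301375 143.06953892231928
clip 41 57.14938684655666 142.83319031028097
ptr 47 47.78693936367999 94.01102642736713
ptr 47 20.918381868447963 93.97989933559016
hup 110 -0.24343898978629785 103.49634399746373
hlow 110 -0.21052688927410726 85.65532332778733
17.4 [543.6  99.8  98.2] a= -8.27 zaxis [ 3.2e-03  4.0e-04 -1.0e+00] op 21.9 F [ 4.2 -0.6  5.1]
```

View pics/q_wrist.png

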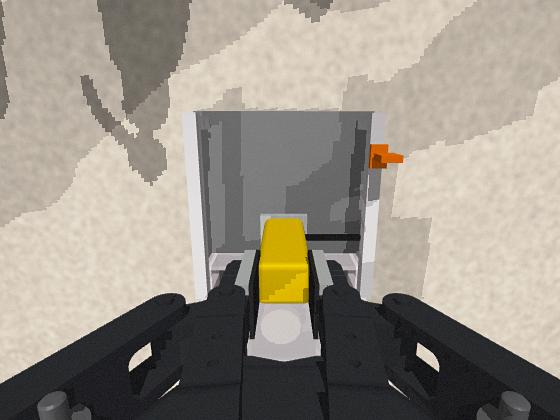

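Request:
{"fn": "play_rows", "kwargs": {"deltas": [0.3,2,0,0,0,0,10,0.6,4,0,0,0,0,10,0.7,5,0,0,0,0,10,0.7,5,0,0,0,0,10,0.7,5,0,0,0,0,10,0.7,5,0,0,0,0,10,0.7,5,0,0,0,0,10,0.7,5,0,0,0,0,10,0.7,5,0,0,0,0,10,0.6,4,0,0,0,0,10,0.2,1.5,0,0,0,0,10,0,0,0,0,0,0,10,0,0,0,0,0,0,10]}}

```text
t: 18.48
position: [549.7, 141.6, 98.1]
tool_rot: [0.002, 0.757, 0.653, -0.001]
wrist_force: [1.9, -9.0, 8.9]
opening: 21.8
```

```bash
python3 shot.py r wrist top scene;  python3 - <<'E'
from h import *
f=load("r_wrist")
cv2.imwrite("pics/r1.png",cv2.resize(f["img"][190:290,260:420,::-1],None,fx=5,fy=5,interpolation=cv2.INTER_NEAREST))
E
```

```text
18.6333 [549.7 141.5  98.2] a= -8.41 zaxis [ 0.001  -0.0051 -1.    ] op 21.3 F [ 2.2 -7.3  9.6]
```

View pics/r_wrist.png

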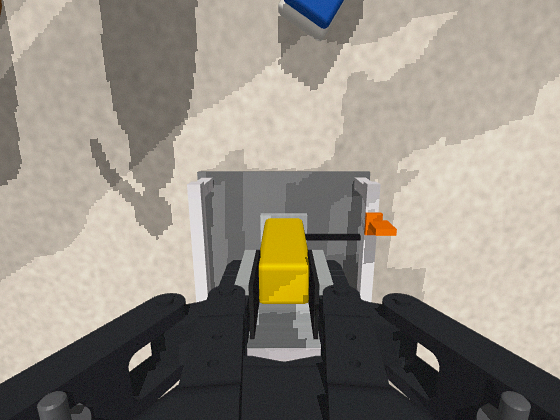

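View pics/r1.png

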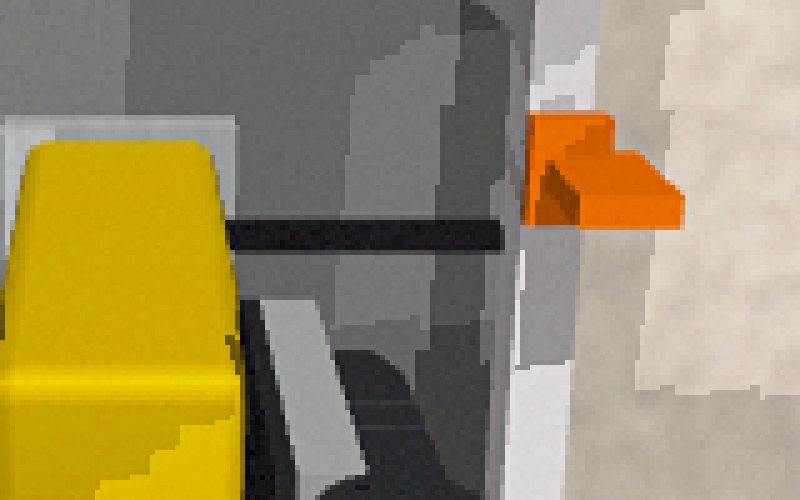

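View pics/r_scene.png

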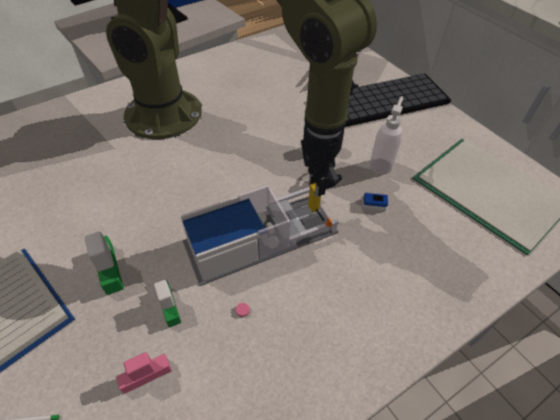

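```bash
python3 - <<'E'
from h import *
f=load("r_wrist");st=load("r_wrist_st")
yh=np.array([.1444,.9895]);xh=np.array([.9895,-.1444]);o=np.array([528.4,5.])
for n,u,v,z in(('tagtop',386,232.2,56),('lo',386,235.7,56),('hi',386,229,56),('clip top lo',368,234.7,47),('ptr',355,237,47),('ptr z49',355,237,49),('ptr',310,237,47)):
    d=onz(f,u,v,z,st)[:2]-o;print(n,z,(d@xh).round(2),(d@yh).round(2))
E
```

```text
tagtop 56 60.54 142.21
lo 56 60.71 140.04
hi 56 60.38 144.18
clip top lo 47 52.53 137.52
ptr 47 44.61 136.03
ptr z49 49 44.15 136.75
ptr 47 16.86 136.09
```

Request:
{"fn": "play_rows", "kwargs": {"deltas": [0.3,2.2,0,0,0,0,10,0.3,2.2,0,0,0,0,10,0.3,2,0,0,0,0,10,0,0,0,0,0,0,10,0,0,0,0,0,0,10,0,0,0,0,0,0,10,0,0,0,0,0,0,10]}}

```text
t: 19.22
position: [550.6, 147.5, 98.1]
tool_rot: [0.002, 0.757, 0.653, -0.002]
wrist_force: [1.9, -9.6, 9.1]
opening: 22.2
```

```bash
python3 shot.py s wrist top scene;  python3 - <<'E'
from h import *
f=load("s_wrist")
cv2.imwrite("pics/s1.png",cv2.resize(f["img"][190:290,260:420,::-1],None,fx=5,fy=5,interpolation=cv2.INTER_NEAREST))
f=load("s_scene")
cv2.imwrite("pics/s2.png",cv2.resize(f["img"][170:290,170:350,::-1],None,fx=4.4,fy=4.4,interpolation=cv2.INTER_CUBIC))
E
```

```text
19.3667 [550.6 147.5  98.1] a= -8.43 zaxis [ 7.0e-04 -5.7e-03 -1.0e+00] op 21.8 F [ 1.6 -9.5  9.4]
```

View pics/s1.png

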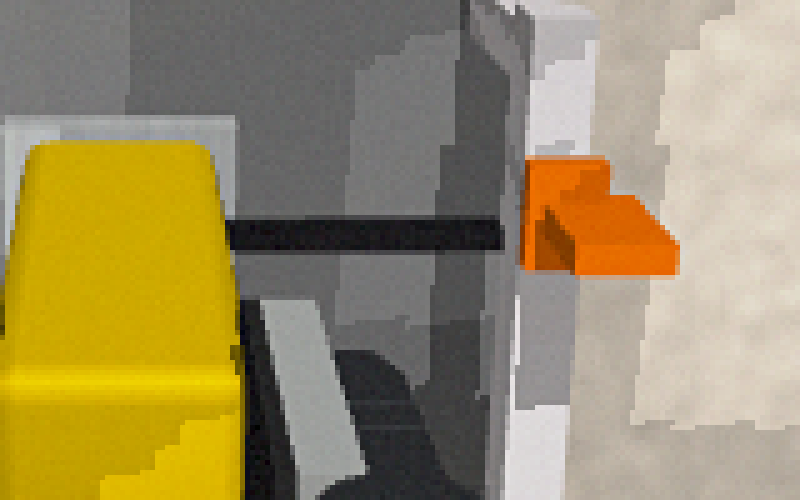

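View pics/s2.png

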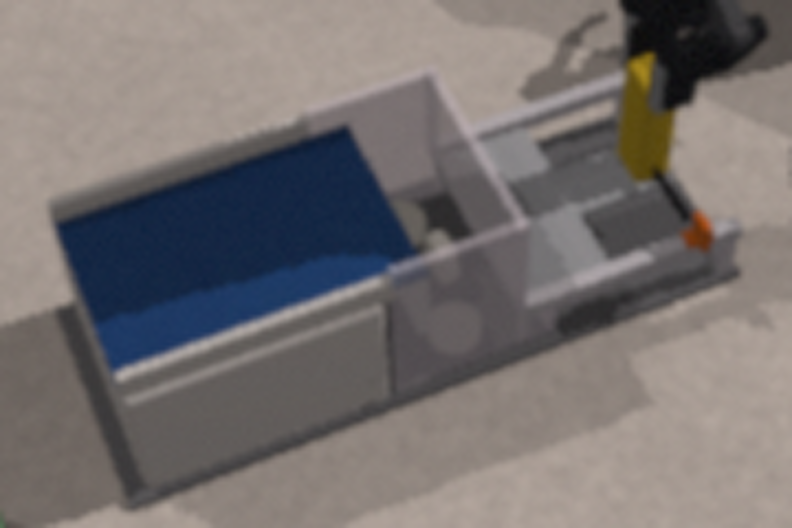

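```bash
python3 - <<'E'
from h import *
f=load("s_wrist");st=load("s_wrist_st")
yh=np.array([.1444,.9895]);xh=np.array([.9895,-.1444]);o=np.array([528.4,5.])
for n,u,v,z in(('tagtop',386,241.8,56),('lo',386,244.9,56),('hi',386,238.7,56),('clip c',366,232.8,43),('ptr',355,236.5,47),('ptr z49',355,236.5,49),('ptr',310,236.5,47)):
    d=onz(f,u,v,z,st)[:2]-o;print(n,z,(d@xh).round(2),(d@yh).round(2))
T=load("s_top");S=load("s_scene")
cv2.imwrite("pics/s3.png",cv2.resize(T["img"][150:250,190:330,::-1],None,fx=5.6,fy=5.6,interpolation=cv2.INTER_NEAREST))
cv2.imwrite("pics/s4.png",cv2.resize(S["img"][180:240,280:360,::-1],None,fx=10,fy=10,interpolation=cv2.INTER_NEAREST))
E
```

```text
tagtop 56 61.0 142.11
lo 56 61.16 140.15
hi 56 60.84 144.05
clip c 43 52.26 143.25
ptr 47 44.58 142.24
ptr z49 49 44.12 142.95
ptr 47 16.83 142.3
```

View pics/s3.png

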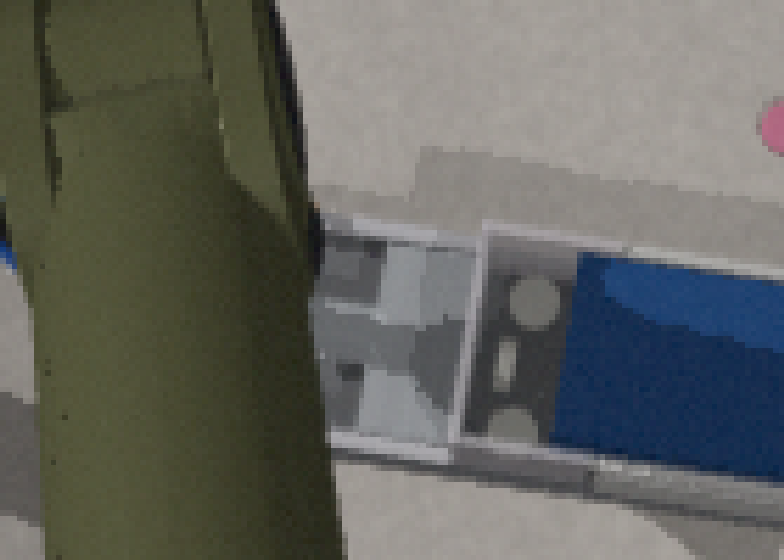

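View pics/s4.png

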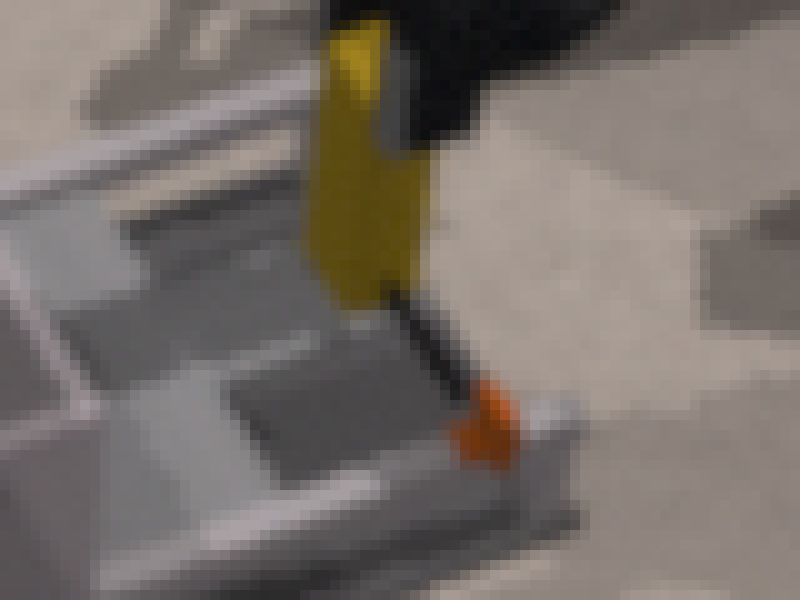

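```bash
python3 - <<'E'
from h import *
T=load("s_top");S=load("s_scene")
yh=np.array([.1444,.9895]);xh=np.array([.9895,-.1444]);o=np.array([528.4,5.])
for t,s in(((285.5,204.1),(273.4,244.3)),((280.6,214.8),(268.9,225.7)),((282,226.5),(262,220.5))):
    p,e=tri(ray(T,*t),ray(S,*s));d=p[:2]-o;print(p.round(1),np.round(e,1),d@xh,d@yh)
cv2.imwrite("pics/s5.png",cv2.resize(S["img"][195:265,245:305,::-1],None,fx=8,fy=8,interpolation=cv2.INTER_CUBIC))
E
```

```text
[566.1  18.2   8. ] [3.3 3.3] 35.429890525296656 18.534936040748335
[530.6  30.9  27.7] [1.8 1.8] -1.5837921300257998 25.97754185261459
[499.6  28.7  13.9] [4.3 4.3] -31.90679390570754 19.30503446585898
```

View pics/s5.png

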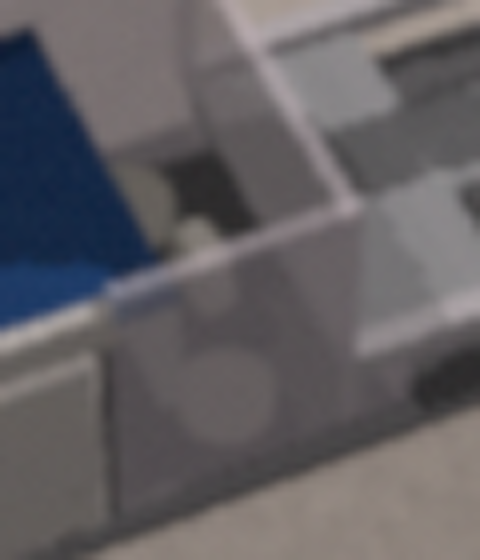

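Request:
{"fn": "play_rows", "kwargs": {"deltas": [0,0,0,0,0,0,10,0,0,0,0,0,0,10,0,0,0,0,0,0,10,0,0,0,0,0,0,10,0,0,0,0,0,0,10,0,0,0,0,0,0,10,0,0,0,0,0,0,10,0,0,0,0,0,0,10]}}

```text
t: 20.03
position: [550.6, 147.5, 98.1]
tool_rot: [0.002, 0.757, 0.653, -0.002]
wrist_force: [1.5, -9.8, 9.4]
opening: 21.6
```

```bash
python3 shot.py u wrist top scene;  python3 - <<'E'
from h import *
T=load("u_top");S=load("u_scene");o=np.array([528.4,5.])
yh=np.array([.1444,.9895]);xh=np.array([.9895,-.1444])
p,e=tri(ray(T,280.6,214.8),ray(S,270.6,227.8));d=p[:2]-o;print(p,e,d@xh,d@yh)
for z in(18,13,8.5): print(z,(onz(T,280.6,214.8,z)-onz(S,270.6,227.8,z)).round(1))
a=load("s_wrist")["img"].astype(int);b=load("u_wrist")["img"].astype(int);print('wrist diff',(abs(a-b).max(2)>40).sum())
A=np.hstack([cv2.resize(T["img"][185:240,260:310,::-1],(380,420),interpolation=cv2.INTER_CUBIC),cv2.resize(S["img"][200:260,245:305,::-1],(420,420),interpolation=cv2.INTER_CUBIC)])
cv2.imwrite("pics/u1.png",A)
E
```

```text
20.1833 [550.6 147.4  98.1] a= -8.43 zaxis [ 7.0e-04 -5.7e-03 -1.0e+00] op 21.6 F [ 1.9 -9.6  9.3]
[532.39563269  32.33948488  20.54040604] [np.float64(3.3534195222213476), np.float64(3.3534195222213747)] 0.0058569319553299325 27.629389645242252
18 [-0.9 -7.1  0. ]
13 [ 3. -9.  0.]
8.5 [  6.5 -10.8   0. ]
wrist diff 11
```

View pics/u1.png

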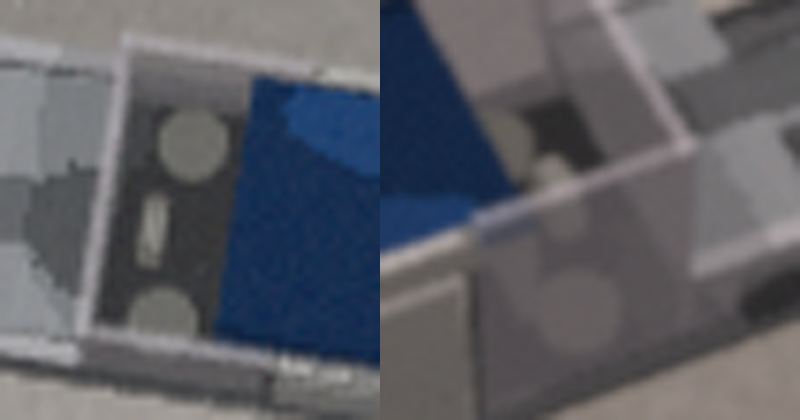

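View pics/u_scene.png

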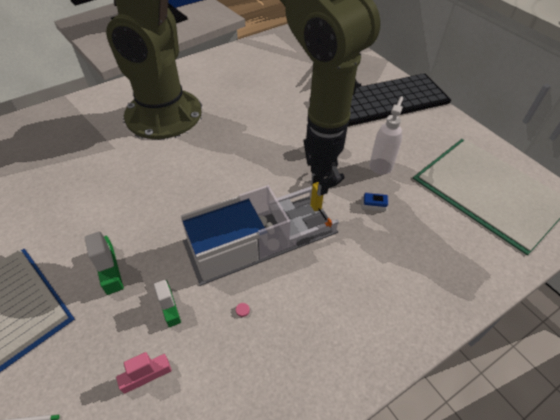

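```bash
python3 -c "
from bench import *
print(sign_off())"
```

```text
the job is handed in; nothing more can be done
None
```

I did the whole job in the order asked and handed it in at 20.2 s, with the gripper still holding the gate at the mark. No verdict is reported, so this rests on my last checks.

- **Sweep:** I gripped the smaller green scraper by its white grip and swept all three tablets along the plate into the hopper while the gate was shut. The fingertips stayed about 35 mm above the plate throughout.
- **Scraper:** I set it down upright on the desk and let go; the wrist picture afterwards showed it standing.
- **Gate:** I pulled the yellow handle out by about 48 mm, gripping at 80 N. The last wrist view put the pointer at counter y = 142.2 to 142.9 mm and the orange mark at 142.1 to 143.2 mm, so they agree to about 1 mm. The pull was steady at about 10 N over the last second.
- **Tablets:** All three show in the tray area under the hopper, and nothing had moved between the last two looks. Two lie flat. The third appears to be standing on its rim, about 18 to 20 mm up, and the two cameras disagreed on its position by about 7 mm.
- **Other objects:** The pump bottle, amber jar and finger clip look unmoved in the final scene picture, as do the pink look-alikes and the larger green scraper.

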